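# Pin the hand press lever to its fulcrum

## Task

The lever of the small hand press has come off its fulcrum for cleaning. Swing its forked end down over the fulcrum eye and, from the side that faces the robot, thread the flat-headed pin through fork and eye until its head sits fully home against the fork, then let go. The eye's hole is hidden once the fork is over it, so rock the lever and feel for it with the pin, never force the pin, and leave the other things on the bench where they are.

Things in the scene. Friction and masses are not known exactly. Their poses are not given: they have to be found in the camera images.
- press: Grey cast hand press bolted to the bench. Origin: centre of the underside of its base (200 x 110 x 14 mm). x runs along the lever from handle end (-x) to fork end (+x), z up, its -y side faces the robot. The lever turns on the ram pivot at x -30, z 145 mm. Column and ram guide: below z 121 (ram below 157), x -53 to 62, within 23 mm of the middle plane; die block 60 mm wide, up to z 34.
- eyebolt_seat (a point): Fixed point of the press under the fulcrum eye: top of the eyebolt's bracket, x 50, y 0, z 75 mm in the press frame, same axes. Above it stands a steel eyebolt: 12 mm rod, eye 36 mm across, 12 mm thick (y -6 to 6), bore 11 mm along y, not bevelled. Its height differs each time and is not measured: the hole's centre is 61 to 79 mm above this point (136 to 154 mm above the bench).
- lever (a joint): Angle of the lever about the ram pivot, rad: 0 level, positive = fork end up, handle down (stops at -0.2 and 0.6). Stiff: it stays where left; about 3 N up or down at the fork moves it. The eye's hole is met at an angle between -0.115 and 0.115; at 0.13 the fork's holes are surely above it, and over 0.16 the pin may pass over the eye. The black-gripped handle ends 202 mm from the pivot.
- fork_hole (a point): Centre of the mouth of the near cheek's hole, on its outer face (robot's side), 80 mm from the ram pivot; moves with the lever. x along the lever to the fork end, y into the hole (the way the pin goes), z up across the lever. Two cheeks, each 8 mm thick and 36 mm across, bore 11 mm; near one y 0 to 8, far one y 23 to 31 mm; the eye fits between with 1.5 mm of air either side.
- push_pad (a point): Centre of the top of the steel spacer between the lever's two side bars (8 mm thick, 24 mm high), flush with them: 26 mm along the lever, 31 mm across with the bars. 44 mm from the ram pivot, 36 mm short of the fork holes, 12 mm above the line through pivot and holes: a place to push the fork end down. Axes as fork_hole.
- pin: Loose plain steel pin, about 75 g, lying flat on the bench, nose pointing roughly away from the robot. Origin: on its axis at the shoulder between shank and head, 5 mm above the bench; x along the shank to the nose. Round shank 10 mm thick, 42 mm long, its last 2.5 mm tapering to a flat 8 mm nose. Flat head 34 mm long (x -34 to 0), 24 mm wide (y), 10 mm thick (z).
- pin_nose (a point): Centre of the pin's nose, 42 mm from the shoulder along the pin's x axis.
- punch_a: Standing steel punch, 20 mm in diameter, 48 mm tall; not needed. Origin: centre of its underside.
- punch_b: Standing steel punch, 16 mm in diameter, 48 mm tall; not needed. Origin: centre of its underside.
- hammer: Hammer with wooden handle, 240 mm long, lying on the bench behind the press; not needed.
- pliers: Pliers with blue grips, 155 mm long, lying on the bench; not needed.
- ring_clamp: Wooden ring clamp, 130 x 26 x 25 mm, lying on the bench; not needed.
- file: Flat file with a wooden handle, 225 mm long, lying on the bench behind the press; not needed.
- jar: Amber jar, 52 mm in diameter, 60 mm tall, standing on the bench; not needed.
- tub: White plastic tub, 90 mm across and 90 mm tall, standing on the bench; not needed.
Mind the look-alikes: they are no part of the job. What is shaped like the pin but orange, red or turquoise is not meant.

How it is judged:
At the end, for the whole second after the job is handed in: The pin, put in from the robot's side, is through both fork cheeks and the eye: shoulder within 3.5 mm of the near cheek (4.5 mm of the hole centre), axis along the hole within 0.1 rad, nose out of the far cheek, lever within 0.14 rad of level, pin released and at rest (y of pin in the frame of fork_hole above -0.0035 m and distance between pin and fork_hole below 0.0045 m and angle between the x axis of pin and the y axis of fork_hole, either way round below 0.1 rad and y of pin_nose in the frame of fork_hole above 0.036 m and value of joint lever between -0.14 and 0.14 rad and linear speed of pin below 0.02 m/s and angular speed of pin below 0.3 rad/s); the robot touches nothing.
It fails at once if The pin is forced: more than 25 N between the pin and the press (lever and eyebolt included) (contact force between pin and press above 25 N).
It fails at once if Another thing on the bench is shifted by more than 25 mm (distance of any of punch_a, punch_b, hammer, pliers, ring_clamp, file, jar, tub from where it was at the start of the episode above 0.025 m).
It also fails if it takes over 72 s, if anything falls off the work surface, if the arm or the gripper's body presses on something with over 40 N, if the wrist force passes 120 N, or if a joint passes its speed limit or range.

## Robot

A 7-joint arm with a two-finger parallel gripper is mounted at the origin on the work surface. World frame = base frame: x ahead of the robot, y to its left, z up, the work surface at z = 0. Lengths are in m, angles in rad, forces in N, time in s.
With the tool pointing down it reaches from about 0.35 to 0.9 m from the base axis. Payload 8.1 kg.
Tool frame: the origin (TCP) lies at the very end of the fingers, on their centre line; the grasp point (between the pads) lies 19 mm behind it; z points along the fingers, y is the line along which they close (so a half turn about z gives the same grasp; the last joint's range is limited). The gripper opens to 92 mm and grips with 3 to 60 N. Pads are 19 mm wide; open, the fingers measure 130 mm over their backs; the gripper's body (75 mm by 190 mm) begins 47 mm behind the grasp point.
Start: joints at [-1.247, 0.434, 0.025, 1.573, -0.012, 1.134, -0.075], TCP at [0.259, 0.569, 0.227] pointing down, gripper open.
Joint ranges: [-2.62, 2.62], [-0.44, 2.09], [-1.27, 1.32], [0.08, 2.57], [-1.32, 4.46], [0.12, 2], [-2.74, 2.74]. Speed limits (rad/s): [2.22, 2.22, 3.01, 3.01, 3.14, 3.14, 3.14].

## Interface

Orientations are given as [roll, pitch, yaw] about the fixed x, y, z axes, in that order (R = Rz(yaw) Ry(pitch) Rx(roll)).
In Python, from rig import env gives the robot as it stands.
- The arm moves only by the shell command python3 -m creep 'ROWS' [OPENING] [FORCE]. ROWS is JSON, a list of rows, each a list of 2 entries, a list of its own where there are three numbers: the shift along the world's x, y, z in m, then the turn about the world's z in degrees. A call has 1 to 20 rows; each row shifts and turns the commanded pose from where the row before left it; what a row does not reach is not made up. A row lasts 1/10 s, in which the tool goes at most 50 mm and 8.59 degrees, less where a joint would pass 70% of its speed; a pose out of reach is approached as far as the arm can. A call with a gripper value outside its range is refused whole. OPENING is the finger opening in m, from 0 to 0.0918, set as the call begins (- or left out, the last holds). The fingers move at their own pace and stop on an object; FORCE is the grip in N (left out, the last holds). Time passes only in rows, so rows that do not move let the fingers close. It gives the time, the measured TCP pose, the force, the opening and the grip force at its end, in the units of the state.
- env.read_state(): the state, without advancing time (a new reading comes with each control period).
- env.get_image(name): name is "side" or "top" or "wrist"; returns a dict with "img" (400x640x3 uint8, blue, green, red), "camera_matrix" (3x3 intrinsics, pixels), "dist_coeffs" ([k1, k2, p1, p2, k3] as OpenCV has them; the pictures are not rectified), "camera_from_world" (4x4, takes a point from world to camera coordinates). Camera axes: x right, y up, looking along -z (the intrinsics and any distortion apply to the point x, -y, -z); pixel columns grow to the right and rows downward; lengths in m; the calibration is good to about 2 mm. A picture is of the moment at which its call begins. There is no depth.
- env.close_job(): hands the job in; it is judged then, once.
The state is a dict: "t": time; "qpos": joint angles; "joint_vel": joint speeds; "joint_efforts": joint torques, N m; "eef_pos": TCP position; "ee_rot": TCP orientation; "force": force on the tool from outside, world axes, zero at the start; "torque": the same for the moment, N m; "width": finger opening in m; "grip_force": force on a finger pad.
Only numpy, scipy, OpenCV 4.12 (cv2) and the standard library are available. Lean on these libraries where they do the work, as an engineer would, in place of code of your own. Each camera call takes 0.05 s, during which the arm holds its last target. There are 200 camera calls.

## Working session

There is one attempt and no reset: what is moved stays moved. The work goes in short steps, Python scripts to look and compute and a shell command to move; the robot and the scene stay as the last step left them, time stands still between calls to the robot, and variables do not carry over. Pictures are saved under pics/ and viewed, at most 10 in all, crops included, and the job is handed in when it is done.

```bash
ls; mkdir -p pics; cat > h.py <<'E'
import numpy as np,cv2,sys,pickle
from rig import env
def grab(n,f):
    d=env.get_image(n); cv2.imwrite(f'pics/{f}.png',d['img']); pickle.dump(d,open(f'pics/{f}.pkl','wb')); return d
def ray(d,px):
    K=np.array(d['camera_matrix'],float);D=np.array(d['dist_coeffs'],float);T=np.array(d['camera_from_world'])
    u=cv2.undistortPoints(np.array([[px]],float),K,D)[0,0]
    v=T[:3,:3].T@np.array([u[0],-u[1],-1.]); o=-T[:3,:3].T@T[:3,3]; return o,v
def onz(d,px,z):
    o,v=ray(d,px); return o+v*(z-o[2])/v[2]
def proj(d,P):
    T=np.array(d['camera_from_world']);p=np.atleast_2d(P)@T[:3,:3].T+T[:3,3];p=p*[1,-1,-1]
    return cv2.projectPoints(p,np.zeros(3),np.zeros(3),np.array(d['camera_matrix'],float),np.array(d['dist_coeffs'],float))[0][:,0]
def tri(*dp):
    A=np.zeros((3,3));b=np.zeros(3)
    for d,px in dp:
        o,v=ray(d,px);v=v/np.linalg.norm(v);M=np.eye(3)-np.outer(v,v);A+=M;b+=M@o
    return np.linalg.solve(A,b)
def load(f): return pickle.load(open(f'pics/{f}.pkl','rb'))
E
python3 - <<'E'
from h import *
for n in('side','top'):
    d=grab(n,n+'0'); T=np.array(d['camera_from_world']); print(n,-T[:3,:3].T@T[:3,3],T[2,:3])
s=env.read_state();print({k:np.round(v,3) for k,v in s.items()})
E
```

```text
pics
side [0.41476226 0.93019597 0.93056875] [-0.1329652   0.7592352   0.63708882]
top [ 0.50968375 -0.01722741  1.36461173] [-0.04367277 -0.00118135  0.99904519]
{'t': np.float64(0.1), 'qpos': array([-1.247,  0.435,  0.025,  1.574, -0.012,  1.134, -0.075]), 'joint_vel': array([ 0.   ,  0.001,  0.001, -0.004,  0.   , -0.001, -0.002]), 'joint_efforts': array([ 4.0000e-03, -6.6913e+01,  9.8800e-01, -3.1515e+01, -6.1000e-02,
        3.7000e-02,  0.0000e+00]), 'eef_pos': array([0.259, 0.569, 0.226]), 'ee_rot': array([-3.14 ,  0.   ,  2.715]), 'force': array([ 0.662,  0.209, -0.196]), 'torque': array([ 0.058,  0.005, -0.001]), 'grip_force': np.float64(0.0), 'width': np.float64(0.091)}
```

View pics/top0.png

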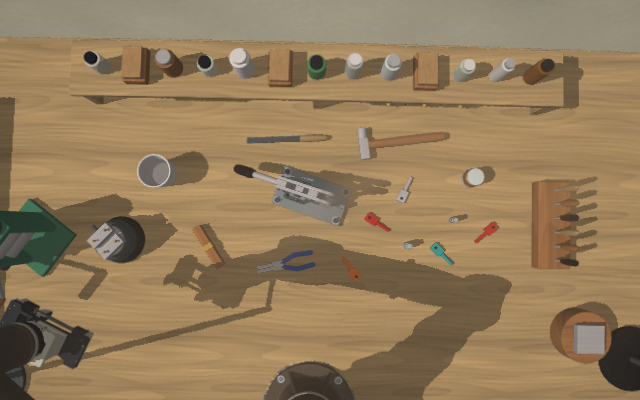

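View pics/side0.png

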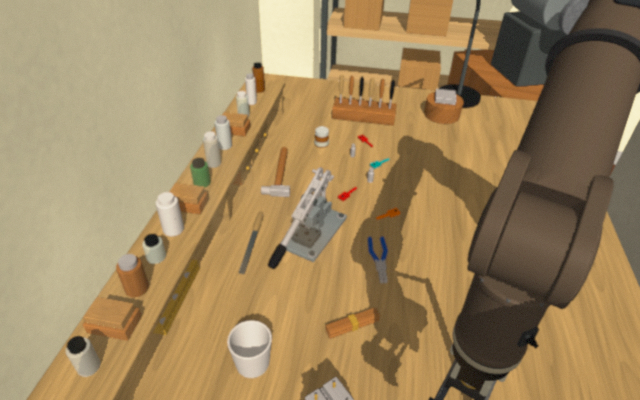

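The top picture shows the press at about (312,194), with its handle at (240,170) and the fork end to the right. The steel pin is at about (405,189), and the red, turquoise and orange ones are look-alikes. Next I'll enlarge this part.

```bash
python3 - <<'E'
from h import *
i=load('top0')['img']
cv2.imwrite('pics/c1.png',cv2.resize(i[155:235,225:425],None,fx=4,fy=4,interpolation=cv2.INTER_CUBIC))
j=load('side0')['img']
cv2.imwrite('pics/c2.png',cv2.resize(j[125:275,260:410],None,fx=4,fy=4,interpolation=cv2.INTER_CUBIC))
E
```

```text
(no output)
```

View pics/c1.png

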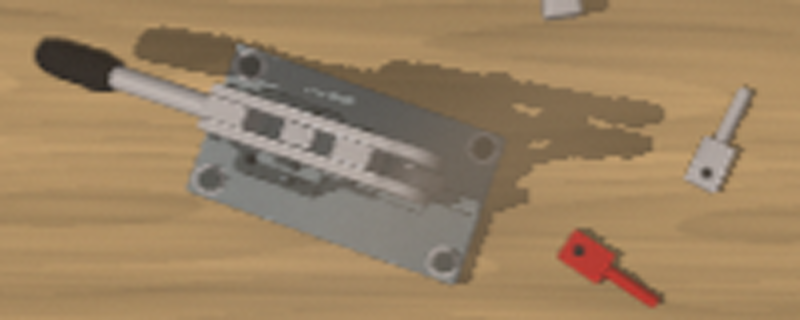

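View pics/c2.png

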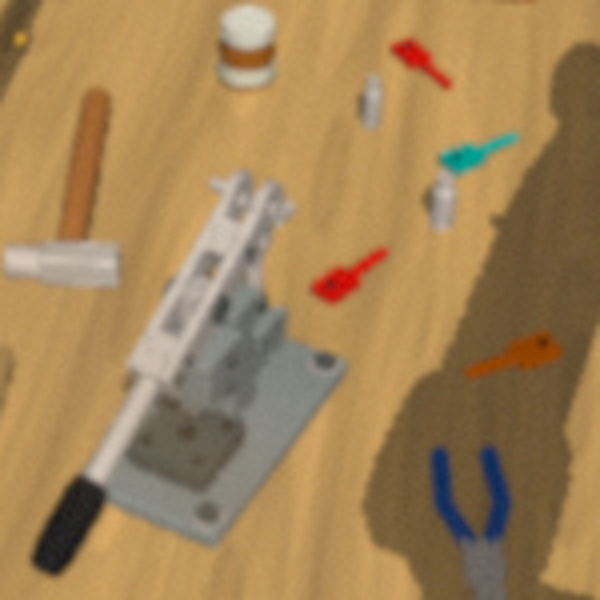

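The crops show the whole press. In c1 the bolts are at (249,66), (208,179), (484,148) and (443,262), and the steel pin's head is at about (711,165) with its nose at (748,90). In c2 the fork is raised, with its tip at about (255,185).

```bash
python3 - <<'E'
from h import *
from scipy.optimize import least_squares
d=load('top0');s=load('side0')
c=lambda p:(np.array(p)/4.)+[225-.375,155-.375]
c2=lambda p:(np.array(p)/4.)+[260-.375,125-.375]
B=[onz(d,c(p),.014) for p in [(249,66),(208,179),(484,148),(443,262)]]
B=np.array(B);print(B.round(4), B.mean(0))
u=(B[2]+B[3]-B[0]-B[1]);yaw=np.arctan2(u[1],u[0]);print('yaw',yaw)
C=[onz(d,c(p),.014) for p in [(240,42),(188,188),(505,135),(460,283)]]
print('corners',np.mean(C,0))
for p in[(346,365),(215,545),(105,497)]: print('side corner',onz(s,c2(p),.014).round(4))
# corners in press frame
o=B.mean(0)*.5+np.mean(C,0)*.5;o[2]=0
R=lambda a:np.array([[np.cos(a),-np.sin(a),0],[np.sin(a),np.cos(a),0],[0,0,1]])
print('pred corners',[ (o+R(yaw)@[x,y,.014]).round(4) for x,y in[(.1,-.055),(-.1,-.055),(-.1,.055)]])
for th in(.1,.2,.3,.4,.5,.6):
    f=lambda x,y,z:o+R(yaw)@(np.array([-.03,0,.145])+np.array([x*np.cos(th)-z*np.sin(th),y,x*np.sin(th)+z*np.cos(th)]))
    P=[f(-.202,0,0),f(.044,0,.012),f(.098,-.0155,0),f(.098,.0155,0)]
    print(th,((proj(d,P)-[225,155])*4).round(0).tolist(),((proj(s,P)-[260,125])*4).round(0).tolist())
hb=onz(d,c((701,186)),.01);n=onz(d,c((748,90)),.005);sh=onz(d,c((722,143)),.01)
print('pin',hb,sh,n,np.linalg.norm(n-hb),'yaw',np.arctan2(*(n-hb)[[1,0]]))
for p in[(371,125),(440,226),(247,82)]:print('side obj',onz(s,c2(p),0).round(3))
E
```

```text
[[ 0.6517  0.0787  0.014 ]
 [ 0.5719  0.1051  0.014 ]
 [ 0.5983 -0.0867  0.014 ]
 [ 0.5182 -0.06    0.014 ]] [0.58503628 0.00926146 0.014     ]
yaw -1.8840733546442476
corners [0.58634077 0.00774311 0.014     ]
side corner [ 0.5037 -0.0634  0.014 ]
side corner [0.5633 0.1258 0.014 ]
side corner [0.6437 0.0989 0.014 ]
pred corners [array([ 0.5025, -0.0697,  0.014 ]), array([0.5642, 0.1206, 0.014 ]), array([0.6688, 0.0867, 0.014 ])]
0.1 [[4.0, 32.0], [360.0, 154.0], [435.0, 208.0], [452.0, 161.0]] [[23.0, 521.0], [227.0, 243.0], [286.0, 213.0], [245.0, 199.0]]
0.2 [[14.0, 38.0], [358.0, 153.0], [434.0, 206.0], [450.0, 159.0]] [[28.0, 541.0], [225.0, 239.0], [285.0, 203.0], [245.0, 189.0]]
0.3 [[26.0, 44.0], [354.0, 152.0], [430.0, 205.0], [447.0, 157.0]] [[34.0, 557.0], [224.0, 236.0], [284.0, 194.0], [243.0, 180.0]]
0.4 [[41.0, 50.0], [350.0, 150.0], [425.0, 202.0], [442.0, 154.0]] [[42.0, 571.0], [222.0, 234.0], [282.0, 185.0], [241.0, 171.0]]
0.5 [[58.0, 58.0], [345.0, 148.0], [419.0, 199.0], [436.0, 151.0]] [[51.0, 581.0], [220.0, 233.0], [280.0, 178.0], [238.0, 164.0]]
0.6 [[76.0, 66.0], [340.0, 146.0], [411.0, 196.0], [428.0, 147.0]] [[62.0, 588.0], [217.0, 232.0], [276.0, 172.0], [235.0, 158.0]]
pin [ 0.57575429 -0.23929148  0.01      ] [ 0.6062504  -0.25349806  0.01      ] [ 0.6444366  -0.27208873  0.005     ] 0.07627528207034705 yaw -0.4455032921321448
side obj [ 0.527 -0.386  0.   ]
side obj [ 0.454 -0.258  0.   ]
side obj [ 0.644 -0.428  0.   ]
```

```bash
python3 -m creep '[[[0.018,-0.0316,0],0.36],[[0.018,-0.0316,0],0.36],[[0.018,-0.0316,0],0.36],[[0.018,-0.0316,0],0.36],[[0.018,-0.0316,0],0.36],[[0.018,-0.0316,0],0.36],[[0.018,-0.0316,0],0.36],[[0.018,-0.0316,0],0.36],[[0.018,-0.0316,0],0.36],[[0.018,-0.0316,0],0.36],[[0.018,-0.0316,0],0.36],[[0.018,-0.0316,0],0.36],[[0.018,-0.0316,0],0.36],[[0.018,-0.0316,0],0.36],[[0.018,-0.0316,0],0.36],[[0.018,-0.0316,0],0.36],[[0.018,-0.0316,0],0.36],[[0.018,-0.0316,0],0.36],[[0,0,0],0],[[0,0,0],0]]' 0 20
python3 - <<'E'
from h import *
d=grab('wrist','w1');T=np.array(d['camera_from_world']);print(-T[:3,:3].T@T[:3,3],T[2,:3]);print(env.read_state()['ee_rot'])
E
```

```text
t: 2.1
eef_pos: [0.5826, -0.0006, 0.2262]
ee_rot: [-3.141, -0.001, 2.826]
force: [-0.0, 0.7, -0.2]
width: 0.0005
grip_force: 0.0
[0.50681915 0.02620049 0.38280478] [-0.2825798   0.09304939  0.9547201 ]
[ 3.14149305e+00 -1.16609773e-03  2.82783443e+00]
```

View pics/w1.png

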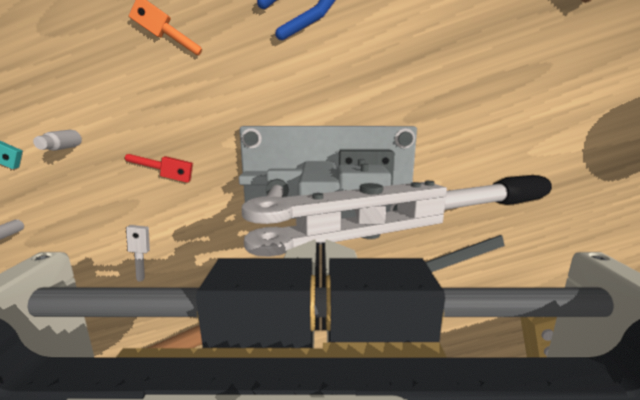

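The wrist picture shows the press from the robot's side. The near bolts are at (251,138) and (404,138), the near cheek's hole is at about (267,207), and the handle end is at (550,187).

```bash
cat >> h.py <<'E'
def pf(o,yaw):
    R=np.array([[np.cos(yaw),-np.sin(yaw),0],[np.sin(yaw),np.cos(yaw),0],[0,0,1.]]);return np.array(o),R
def onplane(d,px,o,yaw,y):  # press-frame point on plane y
    o,R=pf(o,yaw);c,v=ray(d,px);c=R.T@(c-o);v=R.T@v;return c+v*(y-c[1])/v[1]
E
python3 - <<'E'
from h import *
d=load('w1')
a=onz(d,(251,138),.014);b=onz(d,(404,138),.014);print(a,b,np.linalg.norm(a-b),'yaw',np.arctan2(*(a-b)[[1,0]]))
o,R=pf([.5855,.0085,0],-1.884)
print('press frame',R.T@(a-o),R.T@(b-o))
q=onplane(d,(267,207),o,-1.884,-.0155);print('hole',q,np.linalg.norm(q[[0,2]]-[-.03,.145]),np.arctan2(q[2]-.145,q[0]+.03))
print(onplane(d,(550,187),o,-1.884,0))
i=d['img'];cv2.imwrite('pics/c3.png',cv2.resize(i[110:260,225:425],None,fx=4,fy=4,interpolation=cv2.INTER_CUBIC))
E
```

```text
[ 0.52020021 -0.05992399  0.014     ] [0.57366654 0.10315879 0.014     ] 0.17162354986898512 yaw -1.8876018383560302
press frame [ 0.08521465 -0.04104107  0.014     ] [-0.08640779 -0.04042291  0.014     ]
hole [ 0.04180787 -0.0155      0.18489197] 0.0821446245419181 0.5070847461424381
[-0.21544099  0.          0.07817084]
```

View pics/c3.png

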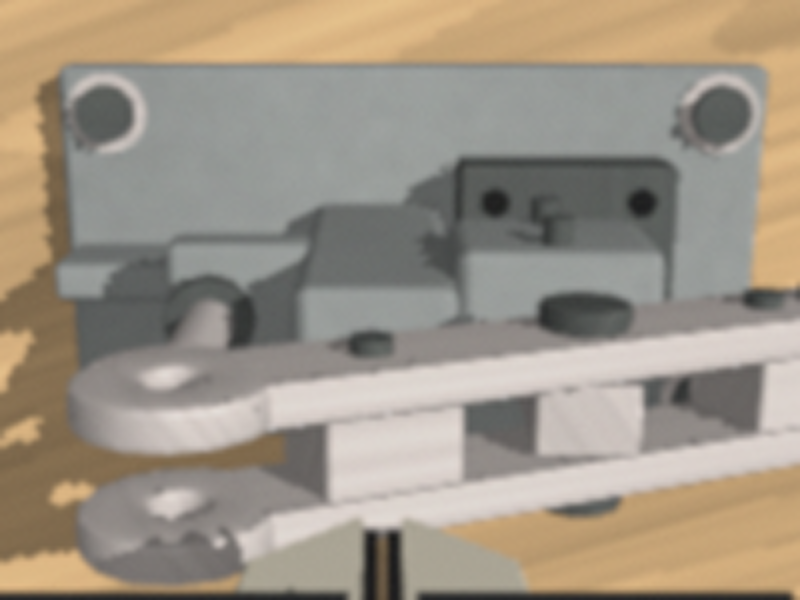

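```bash
python3 -m creep '[[[0,0,-0.015],0],[[0,0,-0.015],0],[[0,0,-0.010],0],[[0,0,-0.004],0],[[0,0,-0.004],0],[[0,0,-0.003],0],[[0,0,-0.003],0],[[0,0,-0.003],0],[[0,0,-0.003],0],[[0,0,0],0]]'; python3 -c "
from h import *
grab('wrist','w2')"; python3 -m creep '[[[0,0,0.015],0],[[0,0,0.04],0],[[0,0,0.02],0],[[0,0,0],0],[[0,0,0],0]]'
python3 - <<'E'
from h import *
i=grab('wrist','w3')['img'];cv2.imwrite('pics/c4.png',cv2.resize(i[110:260,225:425],None,fx=4,fy=4,interpolation=cv2.INTER_CUBIC))
E
```

```text
t: 3.15
eef_pos: [0.5833, -0.0006, 0.1673]
ee_rot: [-3.142, 0.002, 2.827]
force: [-0.3, -0.9, 2.1]
width: 0.0003
grip_force: 0.6
t: 3.7
eef_pos: [0.5828, 0.0005, 0.2419]
ee_rot: [3.141, 0.0, 2.828]
force: [-0.4, -0.2, -0.4]
width: 0.0004
grip_force: 0.0
```

View pics/c4.png

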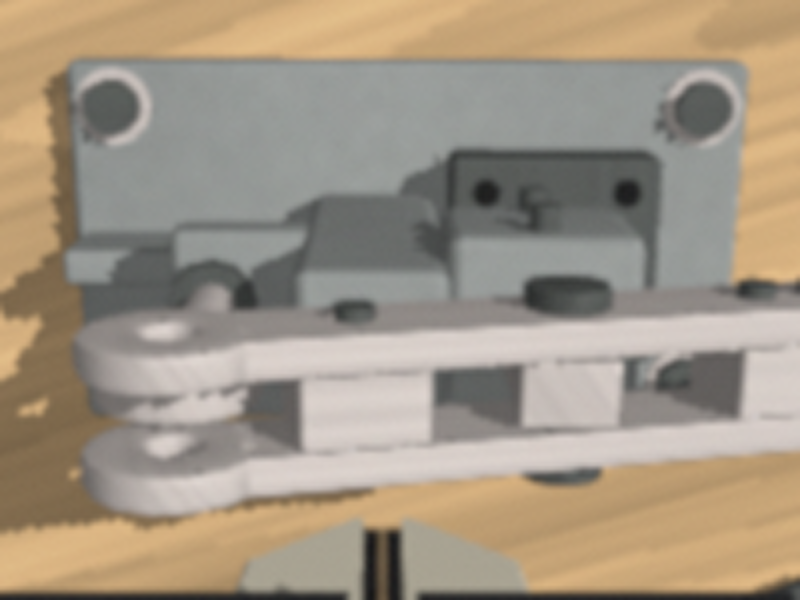

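The fork is now over the eye. In c4 the near hole is at (165,331), the far hole at (175,443) and the bolts at (109,106) and (702,108).

```bash
python3 - <<'E'
from h import *
from scipy.optimize import least_squares
c=lambda p:np.array(p)/4.+[225-.375,110-.375]
for f,h,g,b1,b2,pv in (('w1',(165,376),(176,502),(104,115),(721,115),(585,312)),('w3',(165,331),(175,443),(109,106),(702,108),(568,287))):
    d=load(f);o,R=pf([.5855,.0085,0],-1.886)
    for p in(b1,b2): print('bolt',(R.T@(onz(d,c(p),.014)-o)).round(4))
    for p,y in((h,-.0155),(g,.0075),(pv,-.0195)):
        q=onplane(d,c(p),o,-1.886,y);print(q.round(4),np.hypot(q[0]+.03,q[2]-.145),np.arctan2(q[2]-.145,q[0]+.03))
    # fit o(xy),yaw,theta using bolts(86,-41.5), near & far hole
    def r(v):
        o,R=pf([v[0],v[1],0],v[2]);t=v[3]
        P=[[.0865,-.042,.014],[-.0865,-.042,.014],[-.03+.08*np.cos(t),-.0155,.145+.08*np.sin(t)],[-.03+.08*np.cos(t),.0075,.145+.08*np.sin(t)]]
        return (proj(d,o+np.array(P)@R.T)-np.array([c(b1),c(b2),c(h),c(g)])).ravel()
    s=least_squares(r,[.5855,.0085,-1.885,.3]);v=s.x;print(v,s.fun.round(2))
    o,R=pf([v[0],v[1],0],v[2]);print('fork_hole world',o+R@[-.03+.08*np.cos(v[3]),-.0155,.145+.08*np.sin(v[3])])
E
```

```text
bolt [ 0.0857 -0.0405  0.014 ]
bolt [-0.0873 -0.0402  0.014 ]
[ 0.0437 -0.0155  0.178 ] 0.08070580803562521 0.42082871501061625
[0.0431 0.0075 0.1769] 0.07979854404870422 0.41190756354845454
[-0.0295 -0.0195  0.152 ] 0.007036388713130869 1.505516400512247
[ 0.58731492  0.00871366 -1.88628716  0.35708034] [ 0.03  0.08 -0.05 -0.12  0.54  0.09 -0.54 -0.07]
fork_hole world [ 0.55863155 -0.02921193  0.17296322]
bolt [ 0.0862 -0.041   0.014 ]
bolt [-0.0869 -0.0405  0.014 ]
[ 0.0469 -0.0155  0.166 ] 0.07974235683876069 0.2670920311104679
[0.0465 0.0075 0.1639] 0.07876270623280644 0.24222867536064097
[-0.0303 -0.0195  0.1479] 0.002891656718284883 1.666580035313418
[ 0.5869284   0.00889363 -1.88549124  0.20171621] [ 0.4   0.24  0.34 -0.24  0.27 -0.19 -0.77  0.22]
fork_hole world [ 0.55721534 -0.03231084  0.16102808]
```

```bash
python3 -m creep '[[[0,0,-0.04],0],[[0,0,-0.024],0],[[0,0,-0.006],0],[[0,0,-0.003],0],[[0,0,-0.003],0],[[0,0,-0.002],0],[[0,0,0],0],[[0,0,0],0]]'; python3 -m creep '[[[0,0,0.015],0],[[0,0,0.04],0],[[0,0,0.022],0],[[0,0,0],0],[[0,0,0],0]]' 0.06
python3 - <<'E'
from h import *
i=grab('wrist','w4')['img'];cv2.imwrite('pics/c5.png',cv2.resize(i[150:270,230:370],None,fx=5,fy=5,interpolation=cv2.INTER_CUBIC))
E
```

```text
t: 4.55
eef_pos: [0.5835, 0.0001, 0.1647]
ee_rot: [3.141, 0.002, 2.828]
force: [0.0, -1.0, 1.8]
width: 0.0
grip_force: 1.2
t: 5.05
eef_pos: [0.5831, 0.0004, 0.2412]
ee_rot: [3.141, 0.001, 2.828]
force: [-0.8, 0.2, -0.5]
width: 0.0357
grip_force: 0.0
```

View pics/c5.png

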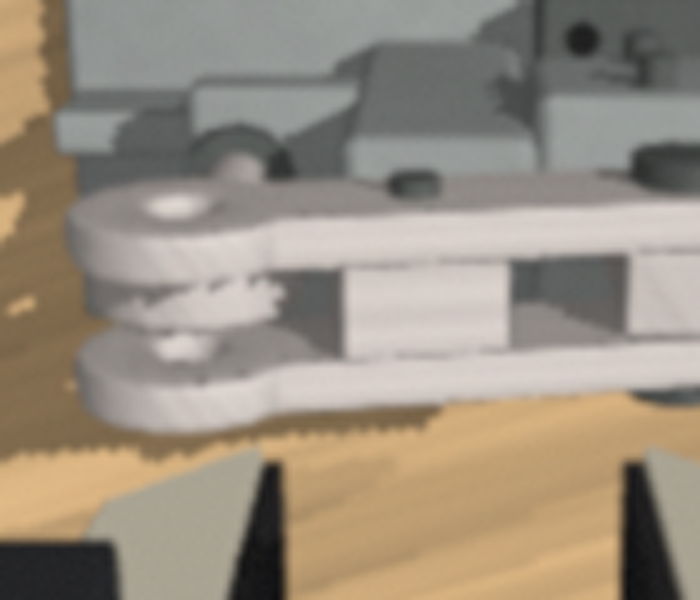

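```bash
python3 - <<'E'
from h import *
d=load('w4');o=[.587,.0088,0]
for px,y in(((230+178/5-.4,150+205/5-.4),-.0155),):
    q=onplane(d,px,o,-1.886,y);print('w4',q.round(4),np.arctan2(q[2]-.145,q[0]+.03))
q=onplane(load('w3'),(265.9,192.4),o,-1.886,-.0155);print('w3',q)
o,R=pf(o,-1.886);t=.15
for y in(-.0155,-.0155-.042-.03):print(y,o+R@[-.03+.08*np.cos(t),y,.145+.08*np.sin(t)])
E
```

```text
w4 [ 0.0495 -0.0155  0.1568] 0.1476299689633536
w3 [ 0.04845546 -0.0155      0.16136274]
-0.0155 [ 0.55704162 -0.03307745  0.15695505]
-0.0875 [ 0.48858882 -0.01075672  0.15695505]
```

```bash
python3 -m creep '[[[0.001,-0.031,0],-0.95],[[0.001,-0.031,0],-0.95],[[0.001,-0.031,0],-0.95],[[0.001,-0.031,0],-0.95],[[0.001,-0.031,0],-0.95],[[0.001,-0.031,0],-0.95],[[0.001,-0.031,0],-0.95],[[0.001,-0.030,0],-0.95],[[0,0,-0.04],0],[[0,0,-0.04],0],[[0,0,-0.03],0],[[0,0,0],0],[[0,0,0],0],[[0,0,0],0]]' 0.045 20
python3 - <<'E'
from h import *
d=grab('wrist','w5');i=d['img'];print(env.read_state()['eef_pos'],env.read_state()['ee_rot']);
P=proj(d,[[.5759,-.2393,.01],[.6065,-.254,.01],[.6444,-.2721,.005],[.591,-.2467,.01]]);print(P)
cv2.imwrite('pics/c6.png',cv2.resize(i[150:400,170:490],None,fx=2.4,fy=2.4,interpolation=cv2.INTER_CUBIC))
E
```

```text
t: 6.5
eef_pos: [0.5917, -0.2473, 0.1324]
ee_rot: [3.141, 0.002, 2.695]
force: [0.7, -0.5, 0.2]
width: 0.0453
grip_force: 0.0
[ 0.59182996 -0.24737915  0.13258849] [3.14127696e+00 2.85229315e-03 2.69517531e+00]
[[318.39389261 175.57940742]
 [318.43979184 212.10878085]
 [318.6151997  251.59422214]
 [318.26961256 193.99438309]]
```

View pics/c6.png

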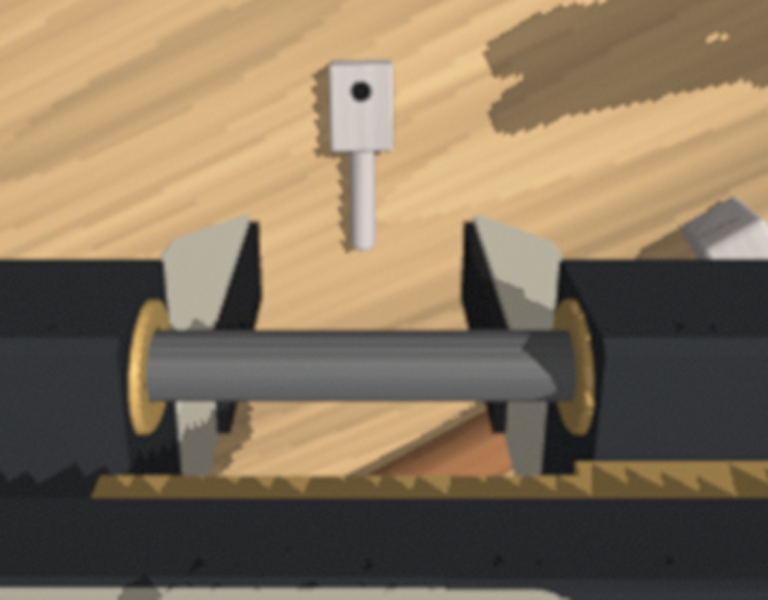

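The pin sits centred between the fingers: head at (361,106), shoulder at (361,151) and nose at (363,248) in the crop. I'm lowering the gripper and gripping the head.

```bash
python3 -m creep '[[[0,0,-0.04],0],[[0,0,-0.04],0],[[0,0,-0.03],0],[[0,0,-0.012],0],[[0,0,-0.006],0],[[0,0,-0.0025],0],[[0,0,0],0],[[0,0,0],0]]'
python3 -m creep '[[[0,0,0],0],[[0,0,0],0],[[0,0,0],0],[[0,0,0],0],[[0,0,0],0]]' 0.0 35
```

```text
t: 7.35
eef_pos: [0.5917, -0.2472, 0.0017]
ee_rot: [3.141, 0.002, 2.695]
force: [-0.1, 0.1, 0.1]
width: 0.0454
grip_force: 0.0
t: 7.85
eef_pos: [0.5909, -0.2469, 0.0005]
ee_rot: [3.141, 0.0, 2.695]
force: [-0.8, 0.7, 3.1]
width: 0.0236
grip_force: 35.0
```

```bash
python3 -m creep '[[[0,0,0.03],0],[[0,0,0.04],0],[[0,0,0.04],0],[[0,0,0.04],0],[[-0.038,0,0.002],1.5],[[-0.038,0,0],1.5],[[-0.038,0.03,0],1.5],[[0,0.04,0],1],[[0,0.04,0],1],[[0,0.04,0],1],[[0,0.04,0],0],[[0,0.03,0],0],[[0,0.02,0],0],[[0,0,0],0],[[0,0,0],0],[[0,0,0],0]]'
python3 - <<'E'
from h import *
d=grab('wrist','w6');i=d['img'];grab('side','s6');grab('top','t6');s=env.read_state();print(s['eef_pos'],s['ee_rot'],s['width'])
cv2.imwrite('pics/c7.png',cv2.resize(i[130:330,220:420],None,fx=3,fy=3,interpolation=cv2.INTER_CUBIC))
E
```

```text
t: 9.45
eef_pos: [0.4766, -0.008, 0.1522]
ee_rot: [-3.141, 0.0, 2.825]
force: [0.2, -0.6, -0.6]
width: 0.024
grip_force: 35.0
[ 0.47672587 -0.00791101  0.15222502] [-3.14135975e+00  8.89037685e-05  2.82430223e+00] 0.023375974907468008
```

View pics/c7.png

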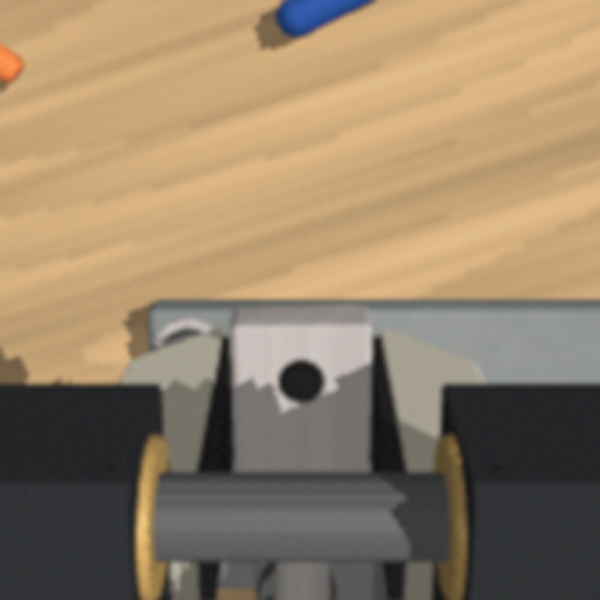

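The pin is held level and straight, with the head's back edge at (302,322). I'm using this to calibrate the wrist camera's sideways bias relative to the TCP.

```bash
python3 - <<'E'
from h import *
o,R=pf([.587,.0088,0],-1.886)
d=load('w6');s=env.read_state()
e=onz(d,(220+302/3-.33,130+322/3-.33),.161);print('head back press',R.T@(e-o),'tcp',R.T@(s['eef_pos']-o))
t=R.T@(s['eef_pos']-o)
print('pred px',proj(d,[o+R@(t+[0,-.0175,.009])]))
q=onplane(load('w4'),(265.2,190.6),o,-1.886,-.0155);print('hole',q)
T=np.linalg.inv(np.array(d['camera_from_world']))
for f in('w4','w6','w5'):
  print(f,(R.T@(np.linalg.inv(np.array(load(f)['camera_from_world']))[:3,3]-o)))
# predicted pin in top/side
P=[o+R@(t+[0,.0165,.004]),o+R@(t+[0,.0585,.004])];print(proj(load('t6'),P),proj(load('s6'),P))
E
```

```text
head back press [ 0.04816772 -0.11598608  0.161     ] tcp [ 0.05007381 -0.0996607   0.15222502]
pred px [[316.45511169 234.99327928]]
hole [ 0.04954671 -0.0155      0.15682954]
w4 [ 0.00759124 -0.08181239  0.39762157]
w6 [ 0.0480436  -0.18019944  0.30873267]
w5 [0.22957937 0.00372942 0.2887012 ]
[[318.06953935 229.72201758]
 [323.69614986 213.79744295]] [[350.7485014  189.41348327]
 [336.49820604 184.37606926]]
```

```bash
python3 -m creep '[[[0.0095,-0.0035,0.0005],0],[[0.0095,-0.0031,0],0],[[0.0019,-0.0006,0],0],[[0.0019,-0.0006,0],0],[[0,0,0],0],[[0,0,0],0],[[0,0,0],0]]'
python3 -m creep '[[[0.0010,-0.0003,0],0],[[0.0010,-0.0003,0],0],[[0.0010,-0.0003,0],0],[[0.0010,-0.0003,0],0],[[0,0,0],0],[[0,0,0],0]]'
```

```text
t: 10.3
eef_pos: [0.4989, -0.0146, 0.1524]
ee_rot: [-3.141, -0.001, 2.826]
force: [-2.4, 0.5, -2.8]
width: 0.0238
grip_force: 35.0
t: 10.9
eef_pos: [0.4994, -0.0148, 0.1515]
ee_rot: [-3.14, -0.008, 2.827]
force: [-14.6, 3.6, 1.0]
width: 0.0235
grip_force: 35.0
```

```bash
python3 -m creep '[[[-0.0029,0.0009,0],0],[[0,0,0.0005],0],[[0,0,0.0005],0],[[0,0,0],0],[[0,0,0],0]]'
python3 -m creep '[[[0,0,0.0005],0],[[0,0,0.0005],0],[[0,0,0],0],[[0,0,0],0]]'
python3 -m creep '[[[0,0,-0.001],0],[[0,0,-0.001],0],[[0,0,-0.0005],0],[[0,0,-0.0005],0],[[0,0,0],0],[[0,0,0],0]]'
python3 -m creep '[[[0,0,-0.0005],0],[[0,0,-0.0005],0],[[0,0,0],0],[[0,0,0],0]]'
```

```text
t: 11.4
eef_pos: [0.4992, -0.0146, 0.1532]
ee_rot: [-3.141, -0.003, 2.826]
force: [-6.0, 1.6, -3.7]
width: 0.0235
grip_force: 35.0
t: 11.8
eef_pos: [0.4992, -0.0146, 0.1541]
ee_rot: [-3.141, -0.003, 2.827]
force: [-5.2, 2.5, -4.4]
width: 0.0233
grip_force: 35.0
t: 12.4
eef_pos: [0.4992, -0.0146, 0.1515]
ee_rot: [-3.141, -0.003, 2.826]
force: [-8.2, 1.3, 1.1]
width: 0.0233
grip_force: 35.0
t: 12.8
eef_pos: [0.4992, -0.0146, 0.1505]
ee_rot: [-3.141, -0.003, 2.826]
force: [-7.6, 1.6, 1.8]
width: 0.0237
grip_force: 35.0
```

```bash
cat >> h.py <<'E'
def lev(f,cam='side'):
    "lever angle from handle shift relative to s6 (theta .148)"
    a=load('s6');b=load(f);o,R=pf([.587,.0088,0],-1.886)
    H=lambda t:proj(a,[o+R@[-.03-.18*np.cos(t),0,.145-.18*np.sin(t)]])[0]
    c=H(.148);g=lambda d:cv2.cvtColor(d['img'],6)
    x,y=np.round(c).astype(int);t=g(a)[y-11:y+12,x-9:x+10]
    r=cv2.matchTemplate(g(b)[y-26:y+27,x-24:x+25],t,cv2.TM_CCOEFF_NORMED)
    _,m,_,l=cv2.minMaxLoc(r)
    def sub(v,i):
        if 0<i<len(v)-1: return i+.5*(v[i-1]-v[i+1])/(v[i-1]-2*v[i]+v[i+1])
        return i
    dx=sub(r[l[1]],l[0])-15;dy=sub(r[:,l[0]],l[1])-15
    J=(H(.158)-H(.138))/.02
    return .148+(np.array([dx,dy])@J)/(J@J),m,(dx,dy)
E
python3 - <<'E'
from h import *
grab('side','s7')
for f in('s6','s7','side0'):print(lev(f))
E
```

```text
(np.float64(0.14823878979005656), 1.0, (np.float32(-0.0176754), np.float32(0.015021324)))
(np.float64(0.1306709283946279), 0.9954135417938232, (np.float32(-0.0001411438), np.float32(-0.80947113)))
(np.float64(0.32680076328773666), 0.9627621173858643, (np.float32(2.9625416), np.float32(7.704338)))
```

```bash
python3 -m creep '[[[-0.0008,0.0002,0],0],[[-0.00015,-0.0005,0],0],[[-0.00015,-0.0005,0],0],[[0,0,0],0],[[0,0,0],0]]'
python3 -m creep '[[[-0.00015,-0.0005,0],0],[[-0.00015,-0.0005,0],0],[[0,0,0],0],[[0,0,0],0]]'
python3 -m creep '[[[-0.00015,-0.0005,0],0],[[-0.00015,-0.0005,0],0],[[0,0,0],0],[[0,0,0],0]]'
python3 - <<'E'
from h import *
grab('side','s8');print(lev('s8'))
E
```

```text
t: 13.35
eef_pos: [0.499, -0.015, 0.1508]
ee_rot: [3.141, -0.001, 2.827]
force: [-5.4, 3.5, 0.3]
width: 0.0234
grip_force: 35.0
t: 13.75
eef_pos: [0.4989, -0.0153, 0.1508]
ee_rot: [3.14, -0.001, 2.828]
force: [-4.0, 5.0, 0.3]
width: 0.0235
grip_force: 35.0
t: 14.15
eef_pos: [0.4986, -0.0164, 0.1508]
ee_rot: [3.141, -0.001, 2.828]
force: [-4.8, 5.0, -0.0]
width: 0.0237
grip_force: 35.0
(np.float64(0.13033843676001983), 0.9951476454734802, (np.float32(-0.00732708), np.float32(-0.823431)))
```

```bash
python3 -m creep '[[[-0.0029,0.0009,0],0],[[0,0,0],0],[[0,0,0],0],[[0,0,0],0]]'
python3 - <<'E'
from h import *
o,R=pf([.587,.0088,0],-1.886);s=env.read_state();print(R.T@(s['eef_pos']-o),s['force'])
E
```

```text
t: 14.6
eef_pos: [0.4966, -0.0171, 0.151]
ee_rot: [3.141, 0.001, 2.826]
force: [-0.2, 0.1, -1.5]
width: 0.0236
grip_force: 35.0
[ 0.05267024 -0.0778953   0.15102169] [-0.17862424  0.10736836 -1.51585929]
```

```bash
python3 -m creep '[[[0.0007,0.0021,-0.0015],0],[[0,0,0],0],[[0.0012,-0.0004,0],0],[[0.0011,-0.0003,0],0],[[0,0,0],0],[[0,0,0],0]]'
python3 -m creep '[[[0,0,0.0005],0],[[0,0,0.0005],0],[[0,0,0],0]]'
python3 -m creep '[[[0,0,0.0005],0],[[0,0,0.0005],0],[[0,0,0],0]]'
python3 -m creep '[[[0,0,0.0005],0],[[0,0,0.0005],0],[[0,0,0],0]]'
python3 -m creep '[[[0,0,0.0005],0],[[0,0,0.0005],0],[[0,0,0],0]]'
python3 - <<'E'
from h import *
o,R=pf([.587,.0088,0],-1.886);s=env.read_state();print(R.T@(s['eef_pos']-o))
grab('side','s9');print(lev('s9'))
E
```

```text
t: 15.2
eef_pos: [0.4986, -0.0153, 0.1491]
ee_rot: [-3.141, -0.001, 2.826]
force: [-2.3, 0.9, -0.6]
width: 0.0236
grip_force: 35.0
t: 15.5
eef_pos: [0.4986, -0.0154, 0.1501]
ee_rot: [-3.141, -0.001, 2.826]
force: [-2.4, 0.6, -3.0]
width: 0.0235
grip_force: 35.0
t: 15.8
eef_pos: [0.4987, -0.0155, 0.1511]
ee_rot: [-3.141, -0.001, 2.826]
force: [-3.7, 1.4, -3.2]
width: 0.0235
grip_force: 35.0
t: 16.1
eef_pos: [0.4989, -0.0155, 0.1522]
ee_rot: [-3.142, -0.0, 2.826]
force: [-3.3, 1.3, -2.7]
width: 0.0233
grip_force: 35.0
t: 16.4
eef_pos: [0.5003, -0.0158, 0.1538]
ee_rot: [3.141, 0.002, 2.826]
force: [0.4, 0.6, -0.9]
width: 0.0234
grip_force: 35.0
[ 0.05027953 -0.07483326  0.15384242]
(np.float64(0.13058246768212214), 0.9954401850700378, (np.float32(0.007147789), np.float32(-0.81519794)))
```

Force dropped and the pin moved forward, so the nose is in the near hole. I'm going deeper gently.

```bash
python3 -m creep '[[[0.0010,-0.0003,0],0],[[0.0010,-0.0003,0],0],[[0,0,0],0],[[0,0,0],0]]'
python3 -m creep '[[[0.0010,-0.0003,0],0],[[0.0010,-0.0003,0],0],[[0,0,0],0],[[0,0,0],0]]'
python3 - <<'E'
from h import *
o,R=pf([.587,.0088,0],-1.886);s=env.read_state();print(R.T@(s['eef_pos']-o),R.T@s['force'])
E
```

```text
t: 16.85
eef_pos: [0.5014, -0.0161, 0.1533]
ee_rot: [3.141, 0.001, 2.826]
force: [-0.4, -0.7, -0.2]
width: 0.0239
grip_force: 35.0
t: 17.25
eef_pos: [0.5031, -0.0167, 0.1532]
ee_rot: [3.142, 0.0, 2.826]
force: [-0.6, -0.3, -0.3]
width: 0.0235
grip_force: 35.0
[ 0.0502555  -0.07183864  0.15323884] [ 0.4444915  -0.48786315 -0.30501644]
```

```bash
python3 -m creep '[[[0.0010,-0.0003,0],0],[[0.0010,-0.0003,0],0],[[0.0008,-0.0003,0],0],[[0,0,-0.0005],0],[[0,0,-0.0005],0],[[0,0,-0.0005],0],[[0,0,-0.0005],0],[[0,0,0],0],[[0,0,0],0]]'
python3 -m creep '[[[0.0010,-0.0003,0],0],[[0.0010,-0.0003,0],0],[[0.0005,-0.0002,0],0],[[0,0,0],0],[[0,0,0],0]]'
python3 - <<'E'
from h import *
o,R=pf([.587,.0088,0],-1.886);s=env.read_state();print(R.T@(s['eef_pos']-o),R.T@s['force'])
grab('side','s10');print(lev('s10'))
E
```

```text
t: 18.15
eef_pos: [0.5061, -0.0177, 0.1514]
ee_rot: [3.141, 0.0, 2.826]
force: [0.3, -2.0, 0.8]
width: 0.0232
grip_force: 35.0
t: 18.65
eef_pos: [0.5075, -0.0183, 0.1509]
ee_rot: [-3.141, -0.002, 2.826]
force: [-5.6, -1.2, 2.9]
width: 0.0236
grip_force: 35.0
[ 0.05037218 -0.06714703  0.15092582] [ 2.86157537 -4.98721879  2.94381533]
(np.float64(0.11425375439199463), 0.9876682162284851, (np.float32(-0.43381405), np.float32(-1.4815063)))
```

```bash
cat > st.py <<'E'
from h import *
o,R=pf([.587,.0088,0],-1.886);s=env.read_state();print((R.T@(s['eef_pos']-o)).round(4),(R.T@s['force']).round(1),s['ee_rot'].round(3))
E
python3 -m creep '[[[-0.0002,-0.0004,-0.0004],0],[[0,0,-0.0004],0],[[0,0,-0.0004],0],[[0,0,-0.0004],0],[[0,0,0],0]]';python3 st.py
python3 -m creep '[[[0,0,-0.0004],0],[[0,0,-0.0004],0],[[0,0,-0.0004],0],[[0,0,-0.0004],0],[[0,0,0],0]]';python3 st.py
python3 -m creep '[[[0,0,-0.0004],0],[[0,0,-0.0004],0],[[0,0,-0.0004],0],[[0,0,-0.0004],0],[[0,0,0],0]]';python3 st.py
```

```text
t: 19.2
eef_pos: [0.5075, -0.0185, 0.1495]
ee_rot: [-3.142, -0.001, 2.826]
force: [-5.2, 0.1, 3.8]
width: 0.0237
grip_force: 35.0
[ 0.0506 -0.0671  0.1495] [ 1.5 -5.   3.8] [-3.142e+00 -1.000e-03  2.826e+00]
t: 19.7
eef_pos: [0.5075, -0.0185, 0.1479]
ee_rot: [-3.142, -0.001, 2.826]
force: [-6.0, -0.5, 4.7]
width: 0.0239
grip_force: 35.0
[ 0.0506 -0.0671  0.1479] [ 2.4 -5.5  4.7] [-3.142e+00 -1.000e-03  2.826e+00]
t: 20.2
eef_pos: [0.5075, -0.0187, 0.1463]
ee_rot: [-3.141, -0.001, 2.826]
force: [-6.1, -0.8, 4.4]
width: 0.0237
grip_force: 35.0
[ 0.0508 -0.0671  0.1463] [ 2.7 -5.6  4.4] [-3.141e+00 -1.000e-03  2.826e+00]
```

```bash

python3 -m creep '[[[-0.0001,-0.0003,-0.0004],0],[[0,0,-0.0004],0],[[0,0,-0.0004],0],[[0,0,-0.0004],0],[[0,0,0],0]]' >/dev/null;python3 st.py
python3 -m creep '[[[0,0,-0.0004],0],[[0,0,-0.0004],0],[[0,0,-0.0004],0],[[0,0,-0.0004],0],[[0,0,0],0]]' >/dev/null;python3 st.py
python3 -m creep '[[[0,0,-0.0004],0],[[0,0,-0.0004],0],[[0,0,-0.0004],0],[[0,0,-0.0004],0],[[0,0,0],0]]' >/dev/null;python3 st.py
```

```text
[ 0.0508 -0.0671  0.1448] [ 1.8 -6.   4.5] [ 3.142e+00 -1.000e-03  2.826e+00]
[ 0.0508 -0.0671  0.1432] [ 1.1 -5.8  4.4] [ 3.141e+00 -1.000e-03  2.826e+00]
[ 0.0508 -0.067   0.1416] [ 1.8 -5.7  4.3] [ 3.141e+00 -1.000e-03  2.826e+00]
```

```bash

python3 -m creep '[[[0,0,-0.0004],0],[[0,0,-0.0004],0],[[0,0,-0.0004],0],[[0,0,-0.0004],0],[[0,0,0],0]]' >/dev/null;python3 st.py
python3 -m creep '[[[0,0,-0.0004],0],[[0,0,-0.0004],0],[[0,0,-0.0004],0],[[0,0,-0.0004],0],[[0,0,0],0]]' >/dev/null;python3 st.py
python3 -c "
from h import *
grab('side','s11');print(lev('s11'))"
```

```text
[ 0.0508 -0.067   0.14  ] [ 2.  -4.1  4.4] [ 3.142e+00 -1.000e-03  2.826e+00]
[ 0.0508 -0.0669  0.1384] [ 1.6 -4.8  3.4] [ 3.141e+00 -1.000e-03  2.826e+00]
(np.float64(-0.03321840127770337), 0.9753139019012451, (np.float32(-1.2251825), np.float32(-8.197333)))
```

```bash

python3 -m creep '[[[0,0,-0.0004],0],[[0,0,-0.0004],0],[[0,0,-0.0004],0],[[0,0,-0.0004],0],[[0,0,0],0]]' >/dev/null;python3 st.py
python3 -m creep '[[[0,0,-0.0004],0],[[0,0,-0.0004],0],[[0,0,-0.0004],0],[[0,0,-0.0004],0],[[0,0,0],0]]' >/dev/null;python3 st.py
python3 -m creep '[[[0,0,-0.0004],0],[[0,0,-0.0004],0],[[0,0,-0.0004],0],[[0,0,-0.0004],0],[[0,0,0],0]]' >/dev/null;python3 st.py
```

```text
[ 0.0509 -0.0669  0.1368] [ 2.1 -4.6  3.3] [ 3.142e+00 -1.000e-03  2.826e+00]
[ 0.051  -0.066   0.1352] [ 2.3 -2.3  0.7] [3.142e+00 1.000e-03 2.826e+00]
[ 0.0509 -0.066   0.1338] [ 2.  -1.1  2.4] [3.141e+00 1.000e-03 2.826e+00]
```

```bash

python3 -m creep '[[[0.0005,-0.0002,0.0004],0],[[0.0005,-0.0002,0.0004],0],[[0,0,0],0],[[0,0,0],0]]' >/dev/null;python3 st.py
python3 -m creep '[[[0.0005,-0.0002,0],0],[[0.0005,-0.0002,0],0],[[0,0,0],0],[[0,0,0],0]]' >/dev/null;python3 st.py
```

```text
[ 0.051  -0.0654  0.1344] [ 0.7 -1.2  0.3] [-3.142 -0.     2.826]
[ 0.0511 -0.0642  0.1344] [ 0.6 -1.   0.5] [3.142 0.    2.826]
```

The pin is in the eye bore, so I'm continuing.

```bash

python3 -m creep '[[[0.0010,-0.0003,0],0],[[0.0010,-0.0003,0],0],[[0.0010,-0.0003,0],0],[[0,0,0],0],[[0,0,0],0]]' >/dev/null;python3 st.py
python3 -m creep '[[[0.0010,-0.0003,0],0],[[0.0010,-0.0003,0],0],[[0.0010,-0.0003,0],0],[[0,0,0],0],[[0,0,0],0]]' >/dev/null;python3 st.py
python3 -m creep '[[[0.0010,-0.0003,0],0],[[0.0010,-0.0003,0],0],[[0.0010,-0.0003,0],0],[[0,0,0],0],[[0,0,0],0]]' >/dev/null;python3 st.py
python3 -m creep '[[[0.0010,-0.0003,0],0],[[0.0010,-0.0003,0],0],[[0,0,0],0],[[0,0,0],0]]' >/dev/null;python3 st.py
```

```text
[ 0.051  -0.0609  0.1345] [ 1.4  0.3 -0.2] [3.142 0.    2.826]
[ 0.051  -0.0579  0.1345] [ 2.6 -0.9  0.9] [3.142 0.    2.826]
[ 0.051  -0.0547  0.1345] [ 2.8 -1.4  1. ] [3.142 0.    2.826]
[ 0.0509 -0.0527  0.1344] [ 2.7 -1.3  1.2] [-3.142  0.     2.826]
```

```bash

python3 -m creep '[[[0.0009,-0.0006,0.0002],0],[[0.0010,-0.0003,0],0],[[0,0,0],0],[[0,0,0],0]]' >/dev/null;python3 st.py
python3 -m creep '[[[0.0010,-0.0003,0],0],[[0.0010,-0.0003,0],0],[[0,0,0],0],[[0,0,0],0]]' >/dev/null;python3 st.py
python3 -m creep '[[[0.0010,-0.0003,0],0],[[0.0010,-0.0003,0],0],[[0.0010,-0.0003,0],0],[[0,0,0],0],[[0,0,0],0]]' >/dev/null;python3 st.py
```

```text
[ 0.051  -0.0504  0.1347] [ 1.7 -0.6  0.1] [3.141e+00 1.000e-03 2.826e+00]
[ 0.051  -0.0485  0.1347] [ 1.7 -1.1  1.1] [3.142 0.    2.826]
[ 0.051  -0.0453  0.1347] [ 2.1 -1.2  0.5] [-3.142  0.     2.826]
```

```bash

python3 -m creep '[[[0.0010,-0.0003,0],0],[[0.0010,-0.0003,0],0],[[0.0010,-0.0003,0],0],[[0.0010,-0.0003,0],0],[[0,0,0],0],[[0,0,0],0]]' >/dev/null;python3 st.py
python3 -m creep '[[[0.0010,-0.0003,0],0],[[0.0010,-0.0003,0],0],[[0.0010,-0.0003,0],0],[[0,0,0],0],[[0,0,0],0]]' >/dev/null;python3 st.py
python3 -m creep '[[[0.0010,-0.0003,0],0],[[0.0010,-0.0003,0],0],[[0,0,0],0],[[0,0,0],0]]' >/dev/null;python3 st.py
python3 -m creep '[[[0.0010,-0.0003,0],0],[[0.0010,-0.0003,0],0],[[0,0,0],0],[[0,0,0],0]]' >/dev/null;python3 st.py
```

```text
[ 0.051  -0.0412  0.1346] [ 2.2 -1.1  0.8] [-3.142  0.     2.826]
[ 0.0509 -0.038   0.1347] [ 3.6 -2.1  1.8] [-3.142  0.     2.826]
[ 0.051  -0.0361  0.1346] [ 4.4 -3.9  2.8] [-3.141 -0.     2.826]
[ 0.051  -0.0346  0.1346] [ 4.1 -5.4  4.2] [-3.141e+00 -1.000e-03  2.826e+00]
```

```bash

python3 -m creep '[[[-0.0002,-0.0006,0.0006],0],[[0,0,0],0],[[0,0,0],0]]' >/dev/null;python3 st.py
python3 -m creep '[[[0.0007,-0.0002,0],0],[[0.0005,-0.0001,0],0],[[0,0,0],0],[[0,0,0],0]]' >/dev/null;python3 st.py
```

```text
[ 0.0511 -0.0346  0.135 ] [ 2.3 -4.  -0.4] [ 3.142e+00 -1.000e-03  2.826e+00]
[ 0.0511 -0.0345  0.1348] [ 2.6 -8.5  2.9] [-3.141e+00 -3.000e-03  2.827e+00]
```

```bash

python3 -m creep '[[[-0.0014,0.0004,0],0],[[0,0,0],0],[[0,0,0],0]]' >/dev/null;python3 st.py
python3 -m creep '[[[0,0,0],0],[[0,0,0],0],[[0,0,0],0],[[0,0,0],0],[[0,0,0],0],[[0,0,0],0]]' 0.045;python3 st.py
python3 -c "
from h import *
grab('side','s12');print(lev('s12'));grab('wrist','w12')"
```

```text
[ 0.0511 -0.0346  0.135 ] [ 2.5 -5.2 -0.1] [ 3.141e+00 -1.000e-03  2.826e+00]
t: 31.75
eef_pos: [0.5387, -0.0293, 0.1353]
ee_rot: [3.141, 0.0, 2.826]
force: [-0.0, 0.5, 0.7]
width: 0.045
grip_force: 0.0
[ 0.0512 -0.0341  0.1353] [-0.5 -0.2  0.7] [3.141 0.    2.826]
(np.float64(-0.10483120738559301), 0.9573624134063721, (np.float32(-1.4898891), np.float32(-11.484714)))
```

```bash
python3 - <<'E'
from h import *
g=lambda f:cv2.GaussianBlur(cv2.cvtColor(load(f)['img'],6),(3,3),0).astype(int)
for f in('w6','w12'):
    i=g(f);print(f,'col',i[226:252:1,312].tolist(),i[226:252,330].tolist(),'row',i[243,290:352].tolist())
E
python3 -m creep '[[[0,0,0.01],0],[[0,0,0.02],0],[[0,0,0.03],0],[[0,0,0.03],0],[[-0.03,0.01,0],0],[[-0.04,0.012,0],0],[[0,0,0],0],[[0,0,0],0]]'
python3 - <<'E'
from h import *
d=grab('wrist','w13');grab('side','s13');print(lev('s13'))
o,R=pf([.587,.0088,0],-1.886)
t=-.1
# expected head corners and back edge
P=[o+R@[.0511+x,-.0165+y,.144] for x in(-.012,.012) for y in(-.034,0)];print(proj(d,P))
g=cv2.cvtColor(d['img'],6);c=proj(d,[o+R@[.0511,-.0335,.144]])[0].round().astype(int);print(c)
np.set_printoptions(linewidth=250)
print(cv2.resize(g[c[1]-30:c[1]+31,c[0]-30:c[0]+31],(31,31),interpolation=cv2.INTER_AREA))
E
```

```text
w6 col [186, 187, 182, 157, 125, 113, 121, 131, 136, 138, 143, 154, 174, 190, 197, 198, 197, 197, 197, 197, 197, 197, 197, 197, 197, 195] [185, 182, 174, 152, 126, 119, 128, 135, 139, 141, 145, 157, 176, 190, 195, 195, 194, 194, 194, 194, 194, 194, 194, 194, 194, 194] row [156, 151, 139, 111, 77, 69, 95, 135, 167, 186, 194, 196, 196, 195, 195, 196, 195, 195, 194, 194, 195, 197, 197, 197, 195, 194, 194, 194, 193, 192, 192, 193, 195, 197, 198, 198, 197, 196, 197, 196, 194, 193, 192, 190, 190, 190, 190, 190, 190, 190, 191, 193, 187, 158, 109, 71, 72, 104, 138, 156, 160, 160]
w12 col [130, 119, 121, 129, 135, 139, 148, 166, 186, 199, 203, 204, 204, 204, 203, 203, 204, 204, 204, 203, 197, 181, 156, 127, 105, 94] [90, 91, 101, 117, 131, 139, 145, 158, 177, 194, 200, 201, 201, 200, 200, 200, 200, 200, 200, 200, 199, 199, 200, 200, 200, 200] row [97, 97, 96, 96, 97, 102, 120, 150, 179, 197, 203, 204, 203, 203, 203, 203, 202, 201, 202, 203, 205, 205, 204, 203, 203, 203, 203, 201, 199, 198, 199, 202, 204, 206, 206, 205, 204, 204, 203, 201, 200, 199, 198, 198, 198, 197, 197, 198, 198, 200, 204,
[... 3650 characters left out ...]
 96  96  96  95  96  96  96  96  96  96  96  96  96  96  96  96]
 [ 93  92  92  92  93  93  91  92  91  92  92  91  92  92  92  92  92  93  92  92  93  92  93  93  94  93  93  94  94  93  93]
 [126 125 123 124 125 114  91  92  97 104 107 108 109 106 105 105 105 107 104 107 113 122 135 134 131 131 131 131 131 131 131]
 [178 177 177 178 177 149 105 109 121 132 143 151 156 153 151 149 150 157 161 170 181 195 203 195 189 189 189 189 189 189 189]
 [180 180 178 176 173 148 112 111 120 133 145 156 169 175 177 181 185 193 198 204 207 205 201 195 191 193 193 193 194 193 193]
 [173 168 163 163 164 145 111 120 125 129 144 155 165 175 179 183 189 194 199 202 204 203 193 178 176 179 175 175 177 179 185]]
```

```bash
python3 - <<'E'
from h import *
o,R=pf([.587,.0088,0],-1.886)
d=load('w13');g=cv2.GaussianBlur(cv2.cvtColor(d['img'],6),(3,3),0).astype(int)
for u in(312,316,326,330):print(u,g[262:286,u].tolist())
for u in (312,326):
  v=262+np.argmax(np.diff(g[262:286,u]))+.5;print(u,v)
  for z in(.1405,.142,.1435):
    p=R.T@(onz(d,(u,v),z)-o);print(z,p.round(4),'shoulder rel face',p[1]+.034+.0155)
b=g[278,285:350];print(b.tolist())
# press bolts/edge check in w13: predicted near base edge
print(proj(d,[o+R@[x,-.055,.014] for x in(-.05,0,.1)]))
P=[o+R@[x,-.055,.014] for x in(-.06,-.03,0,.02)]
for q in proj(d,P):
  u,v=q;col=g[int(v)-10:int(v)+11,int(round(u))];print(q.round(1),col.tolist())
E
```

```text
312 [89, 91, 94, 98, 102, 108, 116, 124, 131, 144, 166, 185, 193, 194, 194, 194, 194, 194, 194, 194, 193, 193, 194, 190]
316 [85, 90, 99, 104, 107, 111, 119, 126, 132, 143, 163, 184, 194, 196, 195, 195, 194, 187, 169, 141, 113, 99, 100, 107]
326 [95, 95, 100, 105, 110, 118, 126, 132, 134, 140, 155, 174, 188, 193, 194, 194, 193, 193, 192, 190, 186, 182, 181, 180]
330 [86, 95, 102, 107, 112, 119, 128, 133, 134, 137, 149, 168, 184, 190, 190, 190, 189, 189, 189, 189, 189, 189, 188, 184]
312 271.5
0.1405 [ 0.0568 -0.0515  0.1405] shoulder rel face -0.0020060618557291923
0.142 [ 0.0568 -0.0524  0.142 ] shoulder rel face -0.0028545071833485577
0.1435 [ 0.0567 -0.0532  0.1435] shoulder rel face -0.0037029525109679093
326 272.5
0.1405 [ 0.0451 -0.0505  0.1405] shoulder rel face -0.0010486853146981362
0.142 [ 0.0451 -0.0514  0.142 ] shoulder rel face -0.0019030613491214238
0.1435 [ 0.0451 -0.0523  0.1435] shoulder rel face -0.0027574373835447114
[91, 91, 92, 93, 95, 96, 97, 97, 96, 95, 94, 93, 92, 92, 92, 92, 92, 92, 92, 92, 99, 122, 157, 184, 194, 195, 194, 194, 194, 195, 196, 194, 191, 186, 183, 182, 184, 189, 193, 195, 195, 193, 191, 190, 190, 189, 190, 193, 190, 168, 129, 100, 92, 91, 89, 83, 76, 74, 79, 89, 99, 105, 108, 108, 108]
[[402.80020735 216.08512825]
 [361.41064216 216.12599905]
 [278.56540607 216.20133599]]
[411.1 216.1] [173, 176, 179, 180, 178, 172, 156, 133, 119, 124, 138, 147, 150, 149, 149, 150, 150, 151, 150, 149, 149]
[386.2 216.1] [170, 170, 169, 167, 166, 162, 150, 132, 121, 127, 141, 150, 152, 152, 152, 152, 152, 151, 151, 151, 151]
[361.4 216.1] [188, 184, 177, 171, 168, 163, 150, 131, 121, 129, 144, 153, 155, 155, 155, 155, 155, 155, 154, 154, 153]
[344.8 216.1] [185, 184, 186, 188, 189, 183, 166, 140, 123, 128, 143, 152, 154, 153, 153, 153, 153, 153, 153, 153, 153]
```

The pin looks home to within about 1–3 mm. To be sure, I'll nudge its head with the closed fingertips.

```bash

python3 -m creep '[[[0,0,-0.02],0],[[0,0,-0.03],0],[[0,0,-0.03],0],[[0,0,-0.013],0],[[0,0,0],0],[[0,0,0],0],[[0.019,-0.0062,0],0],[[0.0143,-0.0047,0],0],[[0.0057,-0.0019,0],0],[[0,0,0],0],[[0,0,0],0]]' 0 20 >/dev/null;python3 st.py
python3 -m creep '[[[0.0019,-0.0006,0],0],[[0.0010,-0.0003,0],0],[[0,0,0],0],[[0,0,0],0]]' >/dev/null;python3 st.py
python3 -m creep '[[[0.0010,-0.0003,0],0],[[0.0010,-0.0003,0],0],[[0,0,0],0],[[0,0,0],0]]' >/dev/null;python3 st.py
```

```text
[ 0.0521 -0.0669  0.1325] [-0.7  0.1 -0.5] [ 3.141 -0.     2.826]
[ 0.0521 -0.0637  0.1323] [0.5 0.2 0.2] [ 3.142 -0.     2.826]
[ 0.0521 -0.0617  0.1321] [-0.  -1.1  0.5] [-3.142e+00 -1.000e-03  2.826e+00]
```

```bash

for k in 1; do :; done
python3 -m creep '[[[0.0010,-0.0003,0],0],[[0,0,0],0],[[0,0,0],0]]' >/dev/null;python3 st.py
python3 -m creep '[[[0.0010,-0.0003,0],0],[[0,0,0],0],[[0,0,0],0]]' >/dev/null;python3 st.py
```

```text
[ 0.0521 -0.0616  0.1319] [-1.4 -5.1  1.7] [-3.141e+00 -2.000e-03  2.826e+00]
[ 0.052  -0.0615  0.1316] [-0.1 -8.1  2.9] [-3.141 -0.004  2.827]
```

```bash

python3 -m creep '[[[-0.005,0.0016,0],0],[[-0.019,0.0062,0],0],[[-0.019,0.0062,0],0],[[-0.01,0.003,0.02],0],[[0,0,0.04],0],[[0,0,0],0],[[0,0,0],0],[[0,0,0],0]]' >/dev/null;python3 st.py
python3 - <<'E'
from h import *
grab('side','s14');print(lev('s14'));print(env.close_job())
E
```

```text
[ 0.0524 -0.1151  0.1918] [-0.5  0.6  0.6] [-3.141 -0.     2.826]
(np.float64(-0.10962619508201296), 0.9587495923042297, (np.float32(-1.1196365), np.float32(-11.7897)))
the job is handed in; nothing more can be done
None
```

I threaded the pin through the fork and eye and let go, and the job is handed in. By feel its head is fully home, since a last ~8 N push didn't move it, and the lever is at about -0.11 rad by camera. The hand-in gave no verdict, and I had no picture views left to confirm it by eye.

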